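Click the slicer's thumbwheel to five dots

TASK

Set the vegetable slicer to its thickest cut for the radish: with a fingertip, flick the top edge of its thickness wheel towards the slicer's handle end, click by click, until the five-dot mark rests at the white index line, and do not run on into the release position one click further. Do not grip the wheel; keep off the blade, and leave the small wheel on the other rail and everything else on the counter where it is.

Things in the scene. Friction and masses are not known exactly. Their poses are not given: they have to be found in the camera images.
- slicer: vegetable slicer (mandoline) on suction feet, fixed: sloping bed 400 x 136 mm between black rails. Origin on the counter under the bed's middle, z up; x runs from the handle end (-x, 120 mm high, usually nearer the robot) to the low end (+x, 50 high), y to its left. Bed's middle 85 high, rails there 93. The grey housing of the thickness wheel sits on the right-hand rail.
- wheel_axis (a point): fixed point on the thickness wheel's axle, amid its lobed rim, 85 mm above the counter; slicer's axes. Axle along y. Rim 20 wide (y -10 to 10), 64 across: six lobes (radius 6 cylinders along the axle, centres 26 from it) on a core of radius 19. At each click the top is a gap, lobe centres 13 to either side, 22.5 up. Towards the bed (y 10 to 30): scale drum, radius 18, with raised white dots.
- wheel_housing (a point): centre of the wheel housing's underside: 35 mm above the counter, at slicer x 0, y -94; slicer's axes. Housing 76 long (x -38 to 38), 53 wide (y -27 to 27 from here). Two cheeks, 6 wide, enclose the wheel: 56 higher than this point, 68 higher where x is within 14. End walls at x = -36 and 36: 40 higher.
- wheel_index (a point): top of the index post with its white line (72 mm above the housing point), at slicer x 0, y -70, 107 above the counter. Post 12 along x, 5 thick; the dot group at the top of the drum beside it is the setting.
- thickness_wheel (a joint): wheel angle, rad: 0 = one dot at the index; a click is 1.047 (60 deg): 1.047 two, 2.094 three, 3.142 four, 4.189 five dots (thickest), 5.236 a bar (release), stop at 5.35. Grows as the top edge moves to slicer -x. A sprung detent, about 5 N at the rim: push the driven lobe just past the top, then clear away and it snaps on to the click. Starts at one to three dots.
- blade: the slicer's V-shaped steel blade across the bed, to be kept off; same origin and axes as the slicer. It lies at slicer x from about 0 to 30, y -57 to 57, 80 to 87 above the counter.
- comb_wheel_rim (a point): a point on the rim of the small knurled comb wheel (30 across, 14 wide) on the left-hand rail, to be left as it is; its axle is at x = -10, y = 80, 78 above the counter in the slicer's frame.
- food_guard: the slicer's hand guard standing on the counter: plate 105 x 95 x 6 with a grey mushroom grip, 68 high. Origin at the centre of its underside.
- radish: a piece of white radish standing on its cut end, 68 across, 100 high. Origin at the centre of its underside.
- soy_bottle: amber glass bottle with black cap, 56 across, 145 high. Origin at the centre of its underside.
- tea_cup: blue ceramic cup, 70 across, 75 high. Origin at the centre of its underside.
- bowl: small white bowl, 110 across, 50 high. Origin at the centre of its underside.
- salt_jar: small glass jar with metal lid, 54 across, 80 high. Origin at the centre of its underside.
- spoon: steel spoon lying flat, 170 long along its x. Origin on the underside near its middle.

How it is judged:
By the outcome, as a careful person would: the job done as asked, in the order asked, and still so for the second after the job is handed in, with the robot touching nothing.
It also fails if it takes over 51 s, if anything falls off the work surface, if the arm or the gripper's body presses on something with over 40 N, if the wrist force passes 120 N, or if a joint passes its speed limit or range.

ROBOT

A 6-joint arm with a two-finger parallel gripper is mounted at the origin on the work surface. World frame = base frame: x ahead of the robot, y to its left, z up, the work surface at z = 0. Lengths are in mm, angles in rad, forces in N, time in s.
With the tool pointing down it reaches from about 325 to 900 mm from the base axis. Payload 3.5 kg.
Tool frame: the origin (TCP) lies at the very end of the fingers, on their centre line; the grasp point (between the pads) lies 19 mm behind it; y points along the fingers, x is the direction in which the jaws open and shut, and the axes are right-handed (so a half turn about y gives the same grasp; the last joint's range is limited). The gripper opens to 85 mm and grips with 20 to 120 N. Pads are 22 mm wide; open, the fingers measure 114 mm over their backs; the gripper's body (76 mm by 85 mm) begins 54 mm behind the grasp point. The pads swing forward as they close: fully open they stand 13 mm farther back than shut.
Start: joints at [-1.244, 0.276, -0.026, 1.268, 0, 1.467], TCP at [260.419, -568.158, 231.313] pointing down, gripper open.
Joint ranges: [-3.12, 3.12], [-0.85, 1.88], [-1.08, 1.24], [-1.95, 2.15], [-1.57, 1.53], [-3.14, 3.14]. Speed limits (rad/s): [2.57, 2.57, 3.14, 3.14, 3.14, 3.14].

INTERFACE

Orientations are given as [roll, pitch, yaw] about the fixed x, y, z axes, in that order (R = Rz(yaw) Ry(pitch) Rx(roll)).
In Python, from station import ctrl gives the robot as it stands.
- The arm moves only by the tool play_rows, never from a script. Its argument "targets" is a list of rows, each a list of 7 numbers: the turn, a rotation vector about the tool's x, y, z scaled (see below), then the shift along the tool's x, y, z scaled (see below), then the opening, from 0 (shut) to 1 (fully open). In form: [[ax, ay, az, x, y, z, claw], ...]. A call has 1 to 10 rows; each row shifts and turns the pose as measured when the row begins, along the tool's axes as they then stand; what a row does not reach is not made up. The controller multiplies each number of a shift by 0.04 m and each number of a turn by 180 degrees. A row lasts 1/12 s, in which the tool goes at most 41.7 mm and 7.16 degrees, less where a joint would pass 70% of its speed; a pose out of reach is approached as far as the arm can. A call with a number of a shift or a turn outside -1 to 1 is refused whole. A call with a gripper value outside its range is refused whole. The fingers move at their own pace and stop on an object; "grip_force" is the grip in N (left out, the last holds). Time passes only in rows, so rows that do not move let the fingers close. It gives the time, the measured TCP pose, the force and the opening at its end, in the units of the state.
- ctrl.read_state(): the state, without advancing time (a new reading comes with each control period).
- ctrl.read_camera(name): name is "scene" or "top" or "wrist"; returns the picture (400x640x3 uint8, red, green, blue); there is no depth.
- ctrl.calibration(name): a dict with "K" (3x3 intrinsics, pixels), "R" (3x3) and "t" (3): a world point X has camera coordinates R X + t; the wrist camera has in their place "mount" (4x4, takes a point from camera to tool coordinates, whose origin is the TCP and whose axes are the tool frame's). Camera axes: x right, y down, z forward; pixel columns grow to the right and rows downward; lengths in mm; the calibration is good to about 2 mm. A picture is of the moment at which its call begins: read the wrist's pose just before it. calibration takes no time and is no camera call.
- ctrl.close_job(): hands the job in, once; it reports no verdict.
The state is a dict: "time": time; "qpos": joint angles; "joint_vel": joint speeds; "joint_torque": joint torques, N m; "tool_pos": TCP position; "tcp_rot": TCP orientation; "force": force on the tool from outside, world axes, zero at the start; "wrist_torque": the same for the moment, N m; "finger_gap": opening from 0.0 (shut) to 1.0 (fully open).
Only numpy, scipy, OpenCV 4.12 (cv2) and the standard library are available. Lean on these libraries where they do the work, as an engineer would, in place of code of your own. Each camera call takes 0.05 s, during which the arm holds its last target.

## Working session

There is one attempt and no reset: what is moved stays moved. The work goes in short steps, Python scripts to look and compute and a tool call to move; the robot and the scene stay as the last step left them, time stands still between calls to the robot, and variables do not carry over. Pictures are saved under pics/ and viewed, and the job is handed in when it is done.

Besides the shell and the picture viewer there is one more tool, called after "Request:" as name(argument=value, ...), one argument or row to a line, values as JSON. play_rows: Moves the arm, as the interface text tells. Its arguments: {"type":"object","properties":{"targets":{"type":"array","items":{"type":"array","items":{"type":"number","minimum":-1,"maximum":1}}},"grip_force":{"type":"number"}},"required":["targets"]}

```bash
mkdir -p pics; ls; python3 - <<'E'
from station import ctrl
import cv2
s=ctrl.read_state();print(s)
for n in("scene","top","wrist"):
    im=ctrl.read_camera(n);cv2.imwrite(f"pics/{n}0.png",im[...,::-1])
    print(n,ctrl.calibration(n))
E
```

```text
pics
{'time': 0.0, 'qpos': array([-1.24441797e+00,  2.77162863e-01, -2.79149756e-02,  1.26802670e+00,
        2.54882979e-05,  1.46740739e+00]), 'joint_vel': array([ 6.51693433e-05,  4.25821032e-04, -3.06635233e-04,  1.75623487e-03,
       -8.38164529e-04,  9.92135599e-04]), 'joint_torque': array([ 6.79579553e-04, -4.45511627e+01,  2.95201510e+01,  1.64476165e-02,
       -3.41723057e-05,  5.33745890e-06]), 'tool_pos': array([ 260.1568591 , -567.39660352,  230.12512794]), 'tcp_rot': array([-1.57053276,  0.00229326, -1.14102876]), 'force': array([ 0.17010098,  0.23744048, -0.25326579]), 'wrist_torque': array([ 0.04781512, -0.02501694, -0.00736248]), 'finger_gap': 0.9956608598179245}
scene {'K': array([[361.13382577,   0.        , 316.63720213],
       [  0.        , 361.13382577, 203.22460173],
       [  0.        ,   0.        ,   1.        ]]), 'R': array([[ 0.87221857,  0.48909925, -0.00408431],
       [ 0.27206964, -0.49209166, -0.82693646],
       [-0.40646386,  0.72015812, -0.56228054]]), 't': array([-485.3898705 ,  -43.90928206, 1061.67594605])}
top {'K': array([[377.65164306,  
[... 156 characters left out ...]
, -0.99996753,  0.0067966 ],
       [-0.9831471 ,  0.00301521, -0.18279135],
       [ 0.18276492, -0.00747363, -0.98312824]]), 't': array([ 20.74932633, 543.52896982, 939.59935716])}
wrist {'K': array([[303.06525374,   0.        , 318.25851087],
       [  0.        , 303.06525374, 192.96617286],
       [  0.        ,   0.        ,   1.        ]]), 'mount': array([[ 9.99999714e-01, -4.26135233e-04, -6.24320827e-04,
         2.01246982e-01],
       [ 4.77063714e-04, -2.84863496e-01,  9.58567974e-01,
        -1.43209091e+02],
       [-5.86325801e-04, -9.58567998e-01, -2.84863212e-01,
         7.12076175e+01],
       [ 0.00000000e+00,  0.00000000e+00,  0.00000000e+00,
         1.00000000e+00]])}
```

View pics/scene0.png

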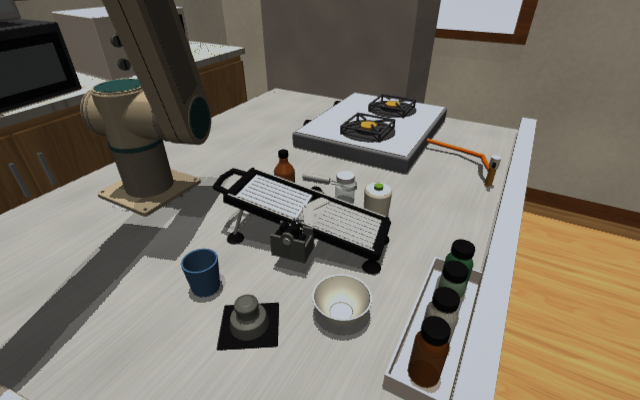

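View pics/top0.png

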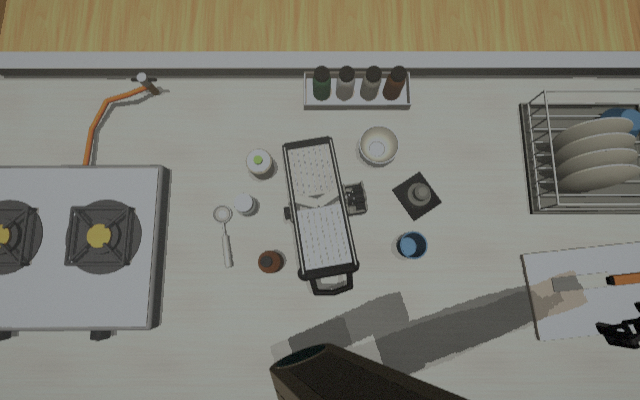

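View pics/wrist0.png

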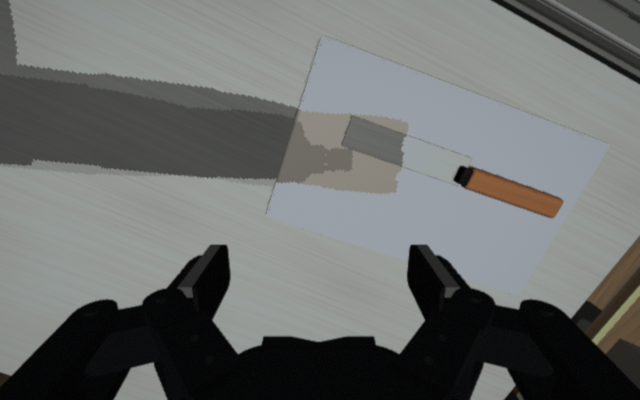

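```bash
python3 - <<'E'
import cv2
a=cv2.imread("pics/top0.png")[125:305,270:400];cv2.imwrite("pics/topc.png",cv2.resize(a,None,fx=3.3,fy=3.3,interpolation=cv2.INTER_CUBIC))
a=cv2.imread("pics/scene0.png")[160:280,205:400];cv2.imwrite("pics/scenec.png",cv2.resize(a,None,fx=4,fy=4,interpolation=cv2.INTER_CUBIC))
E
```

```text
(no output)
```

View pics/topc.png

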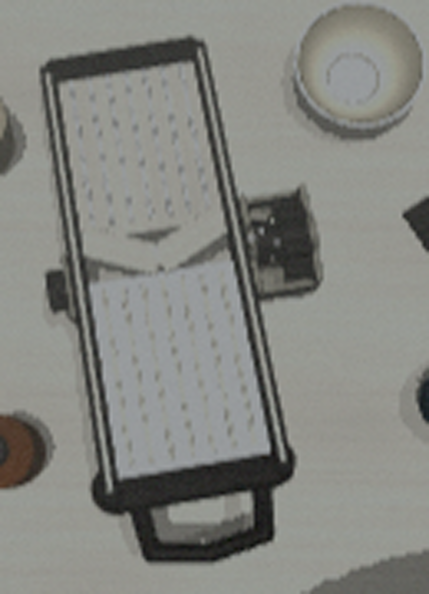

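View pics/scenec.png

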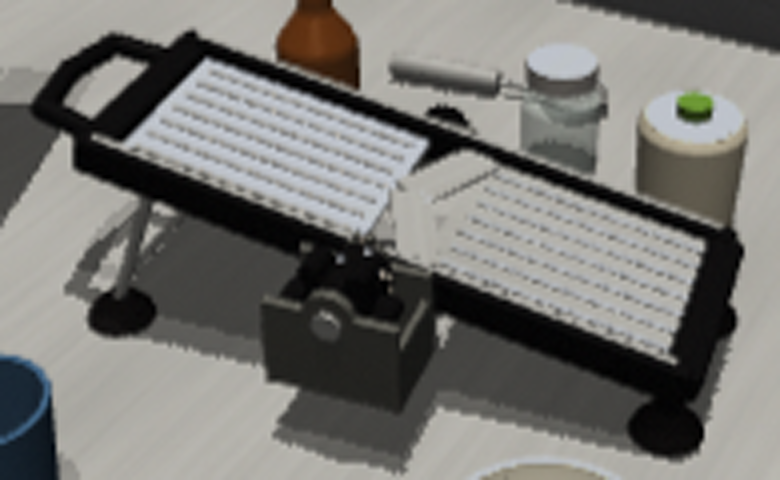

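```bash
cat > h.py <<'E'
import numpy as np, cv2
from scipy.spatial.transform import Rotation as Ro
from station import ctrl
def proj(cal,X):
    c=X@cal['R'].T+cal['t']; p=c@cal['K'].T; return p[:,:2]/p[:,2:]
def wristcal(s):
    c=ctrl.calibration("wrist"); M=np.array(c['mount']); R=Ro.from_euler('xyz',s['tcp_rot']).as_matrix()
    Rc=R@M[:3,:3]; tc=R@M[:3,3]+s['tool_pos']
    return dict(K=c['K'],R=Rc.T,t=-Rc.T@tc)
def slicer(p,X):
    c,s=np.cos(p[2]),np.sin(p[2]); X=np.asarray(X,float)
    return np.c_[p[0]+c*X[:,0]-s*X[:,1],p[1]+s*X[:,0]+c*X[:,1],X[:,2]]
E
python3 - <<'E'
from h import *
from scipy.optimize import least_squares
T=ctrl.calibration("top");S=ctrl.calibration("scene")
ft=np.array([[42,68],[203,40],[303,190],[320,287]])/3.3+[270,125]
Xt=[[200,68,58],[200,-68,58],[38,-121,91],[-38,-121,91]]
fs=np.array([[263,303],[405,335],[325,322],[268,378],[402,408]])/4+[205,160]
Xs=[[-38,-121,91],[38,-121,91],[0,-121,85],[-38,-121,35],[38,-121,35]]
f=lambda p:np.r_[(proj(T,slicer(p,Xt))-ft).ravel(),(proj(S,slicer(p,Xs))-fs).ravel()]
r=least_squares(f,[600,0,0.1],loss='soft_l1');print(r.x,f(r.x).reshape(-1,2).round(1))
print(slicer(r.x,[[0,-94,85]]))
E
```

```text
[5.16595432e+02 3.15324998e+01 1.62694973e-01] [[-2.5 -8.6]
 [-1.2 -8.1]
 [ 0.4 -1.4]
 [ 0.9 -1.4]
 [-1.3 -1.9]
 [-2.4 -1.8]
 [ 0.3 -0.3]
 [-0.6 -0.2]
 [-1.   0.7]]
[[531.82138055 -61.22616818  85.        ]]
```

Request:
play_rows(
  targets=[
    [0,-0.039,0,0,0,0,0],
    [0,-0.039,0,0,0,0,0],
    [0,-0.039,0,0,0,0,0],
    [0,-0.039,0,0,0,0,0],
    [0,-0.039,0,0,0,0,0],
    [0,-0.039,0,0,0,0,0],
    [0,-0.039,0,0,0,0,0],
    [0,-0.039,0,0,0,0,0],
    [0,-0.039,0,0,0,0,0],
    [0,-0.039,0,0,0,0,0],
  ],
)

```text
time: 0.98
tool_pos: [259.1, -564.2, 225.0]
tcp_rot: [-1.559, 0.002, 0.112]
force: [-0.6, -0.2, 0.5]
finger_gap: 0.001
```

Request:
play_rows(
  targets=[
    [0,-0.016,0,0.585,-0.1,0.82,0],
    [0,0,0,0.585,-0.05,0.82,0],
    [0,0,0,0.585,-0.05,0.82,0],
    [0,0,0,0.585,-0.05,0.82,0],
    [0,0,0,0.585,-0.05,0.82,0],
    [0,0,0,0.585,-0.05,0.82,0],
    [0,0,0,0.585,-0.05,0.82,0],
    [0,0,0,0.585,-0.05,0.82,0],
    [0,0,0,0.585,-0.05,0.82,0],
    [0,0,0,0.585,-0.05,0.82,0],
  ],
)

```text
time: 1.82
tool_pos: [438.5, -197.5, 245.5]
tcp_rot: [-1.558, 0.004, 0.154]
force: [1.2, 0.2, 0.8]
finger_gap: -0.001
```

Request:
play_rows(
  targets=[
    [0,0,0,0.6,0,0.58,0],
    [0,0,0,0.6,0,0.58,0],
    [0,0,0,0.6,0,0.58,0],
    [0,0,0,0.6,0,0.58,0],
    [0,0,0,0.5,0,0.5,0],
    [0.002,0,0,0,0,0,0],
    [0,0,0,0,0,0,0],
  ],
)

```text
time: 2.4
tool_pos: [540.0, -52.1, 245.9]
tcp_rot: [-1.549, 0.004, 0.165]
force: [0.6, 0.2, -0.4]
finger_gap: 0.003
```

```bash
cat > snap.py <<'E'
import sys,pickle
from h import *
s=ctrl.read_state()
print({k:np.round(s[k],3) for k in('time','tool_pos','tcp_rot','force','finger_gap')})
for n in sys.argv[2:]:
    im=ctrl.read_camera(n)[...,::-1]; cv2.imwrite(f"pics/{n}{sys.argv[1]}.png",im)
pickle.dump(s,open(f"pics/s{sys.argv[1]}.pkl","wb"))
E
python3 snap.py 1 wrist scene top
```

```text
{'time': np.float64(2.4), 'tool_pos': array([540.046, -52.115, 245.898]), 'tcp_rot': array([-1.549,  0.004,  0.165]), 'force': array([ 0.586,  0.246, -0.416]), 'finger_gap': np.float64(0.003)}
```

View pics/wrist1.png

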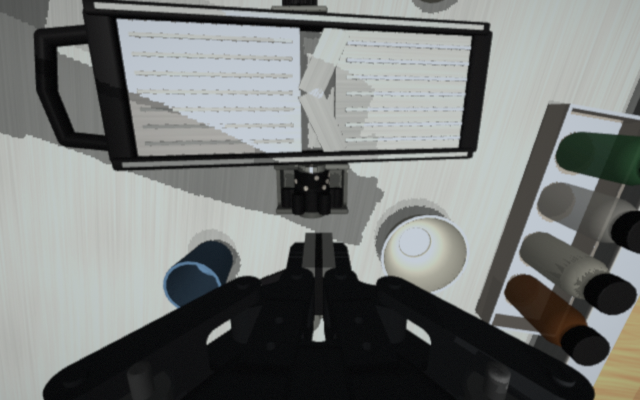

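View pics/scene1.png

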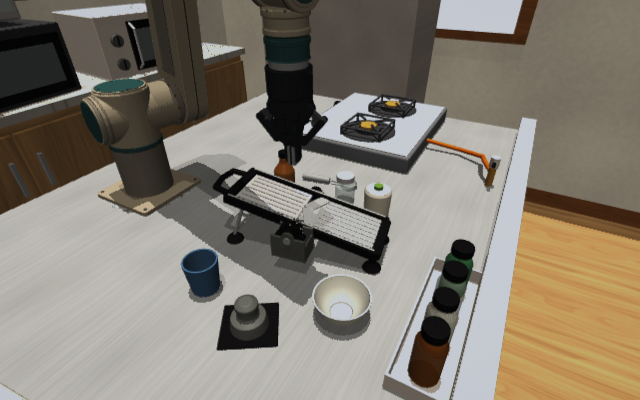

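```bash
python3 - <<'E'
import cv2
a=cv2.imread("pics/wrist1.png")[150:270,260:370];cv2.imwrite("pics/w1c.png",cv2.resize(a,None,fx=5,fy=5,interpolation=cv2.INTER_CUBIC))
E
```

```text
(no output)
```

View pics/w1c.png

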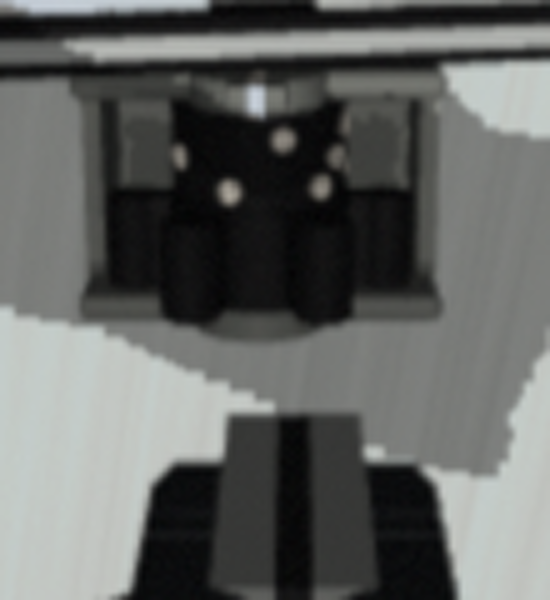

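```bash
python3 - <<'E'
from h import *
import pickle
from scipy.optimize import least_squares
s=pickle.load(open("pics/s1.pkl","rb"));W=wristcal(s);S=ctrl.calibration("scene")
fw=np.array([[82,317],[441,317],[78,97],[443,95],[257,113],[192,320],[325,320]])/5+[260,150]-0.5*0
Xw=[[-38,-121,91],[38,-121,91],[-38,-73,91],[38,-73,91],[0,-72.5,107],[-13,-114,113],[13,-114,113]]
fs=np.array([[263,303],[405,335],[268,378],[402,408]])/4+[205,160]
Xs=[[-38,-121,91],[38,-121,91],[-38,-121,35],[38,-121,35]]
fW=lambda p:(proj(W,slicer(p,Xw))-fw).ravel()
fS=lambda p:(proj(S,slicer(p,Xs))-fs).ravel()
for n,f in(("w",fW),("s",fS),("both",lambda p:np.r_[fW(p),fS(p)])):
    r=least_squares(f,[516,31,0.16],loss='soft_l1');print(n,r.x,'\n',f(r.x).reshape(-1,2).round(1).tolist())
    print(slicer(r.x,[[0,-104,85]]))
E
```

```text
w [5.17681246e+02 3.05769605e+01 1.68431552e-01] 
 [[-0.5, 0.6], [0.5, 0.4], [-1.6, -0.6], [1.2, -0.5], [0.1, -1.3], [-0.1, 0.6], [0.1, 0.6]]
[[535.11542116 -71.95132593  85.        ]]
s [5.16495210e+02 3.01915386e+01 1.94312312e-01] 
 [[-0.3, -0.8], [-0.7, -1.4], [0.4, 0.9], [0.6, 1.1]]
[[536.57676103 -71.85125303  85.        ]]
both [5.17480358e+02 3.05914968e+01 1.72014104e-01] 
 [[-0.2, 0.7], [0.7, 0.3], [-1.5, -0.6], [1.2, -0.6], [0.1, -1.4], [0.1, 0.6], [0.3, 0.5], [-0.8, -1.3], [-1.6, -1.3], [-0.1, 0.4], [-0.3, 1.1]]
[[535.28173383 -71.87367297  85.        ]]
```

Request:
play_rows(
  targets=[
    [-0.007,-0.002,0,0.46,0.3,-0.23,0],
    [0,0,0,0.46,0.4,-0.23,0],
    [0,0,0,0,0.6,0,0],
    [0,0,0,0,0.6,0,0],
    [0,0,0,0,0.3,0,0],
    [0,0,0,0,0,0,0],
    [0,0,0,0,0,0,0],
  ],
)

```text
time: 3.13
tool_pos: [576.7, -75.8, 157.0]
tcp_rot: [-1.576, 0.001, 0.155]
force: [0.2, -0.3, -0.1]
finger_gap: 0.007
```

```bash
cat > where.py <<'E'
from h import *
s=ctrl.read_state(); d=s['tool_pos']-[535.2,-71.9,85]; c,n=np.cos(.17),np.sin(.17)
print('t',round(s['time'],2),'slicer rel wheel',np.round([c*d[0]+n*d[1],-n*d[0]+c*d[1],d[2]],1),'z',s['tool_pos'][2].round(1),'rot',s['tcp_rot'].round(3),'F',s['force'].round(1))
E
python3 where.py; python3 snap.py 2 wrist
```

```text
t 3.13 slicer rel wheel [ 40.3 -10.9  72. ] z 157.0 rot [-1.576e+00  1.000e-03  1.550e-01] F [ 0.2 -0.3 -0.1]
{'time': np.float64(3.133), 'tool_pos': array([576.745, -75.846, 157.025]), 'tcp_rot': array([-1.576e+00,  1.000e-03,  1.550e-01]), 'force': array([ 0.207, -0.313, -0.09 ]), 'finger_gap': np.float64(0.007)}
```

View pics/wrist2.png

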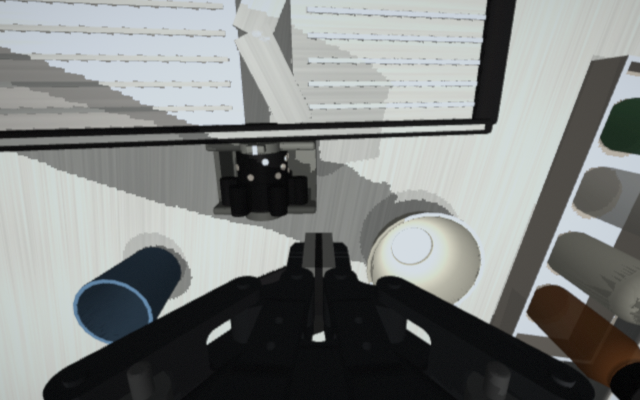

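```bash
python3 - <<'E'
import cv2
a=cv2.imread("pics/wrist2.png")[130:250,200:345];cv2.imwrite("pics/w2c.png",cv2.resize(a,None,fx=5,fy=5,interpolation=cv2.INTER_CUBIC))
E
```

```text
(no output)
```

View pics/w2c.png

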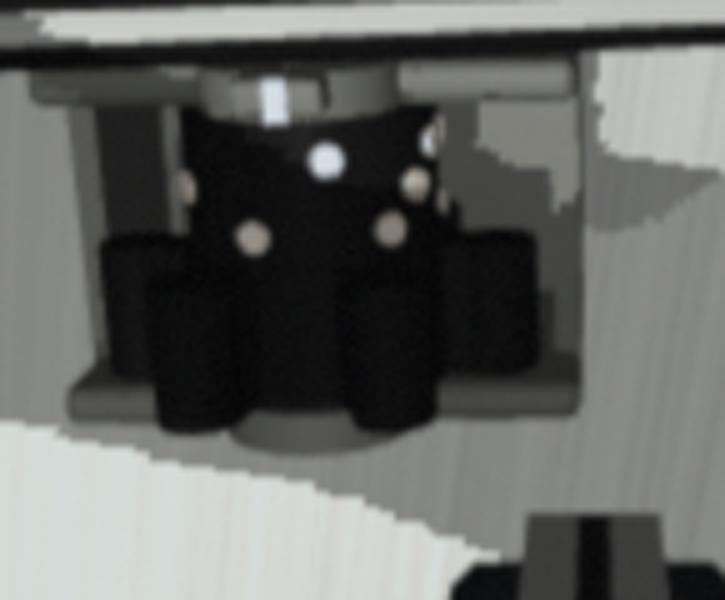

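```bash
python3 - <<'E'
from h import *
import pickle
from scipy.optimize import least_squares
s=pickle.load(open("pics/s2.pkl","rb"));W=wristcal(s)
fw=np.array([[70,415],[580,412],[33,101],[578,94],[274,124],[190,430],[393,428],[250,238],[326,160]])/5+[200,130]
Xw=[[-38,-121,91],[38,-121,91],[-38,-73,91],[38,-73,91],[0,-72.5,107],[-13,-114,113],[13,-114,113]]
fw=fw[:7]
fW=lambda p:(proj(W,slicer(p,Xw))-fw).ravel()
r=least_squares(fW,[516,31,0.16],loss='soft_l1');print(r.x,'\n',fW(r.x).reshape(-1,2).round(1).tolist())
print(slicer(r.x,[[0,-104,85]]))
c=np.linalg.inv(W['R'])
# tip width
print('tip px halfwidth mm', (660-525)/5/303*150)
E
```

```text
[5.17583481e+02 3.05722619e+01 1.66431702e-01] 
 [[-0.7, 1.7], [0.5, 1.2], [-1.2, -0.6], [-0.1, -0.5], [1.0, -2.8], [0.8, 0.3], [-0.4, 0.3]]
[[534.81258041 -71.99068528  85.        ]]
tip px halfwidth mm 13.366336633663366
```

Request:
play_rows(
  targets=[
    [0.001,-0.002,0,0.05,0,0.28,0],
    [0,0,0,0,0.3,0,0],
    [0,0,0,0,0.4,0,0],
    [0,0,0,0,0.3,0,0],
    [0,0,0,0,0,0,0],
  ],
)

```text
time: 3.6
tool_pos: [580.8, -64.9, 121.1]
tcp_rot: [-1.577, -0.01, 0.16]
force: [-0.2, -0.5, 0.1]
finger_gap: -0.001
```

```bash
python3 where.py
```

```text
t 3.6 slicer rel wheel [46.2 -0.8 36.1] z 121.1 rot [-1.577 -0.01   0.16 ] F [-0.2 -0.5  0.1]
```

Request:
play_rows(
  targets=[
    [0,0,0,-0.1,0.2,0,0],
    [0,0,0,-0.1,0.15,0,0],
    [0,0,0,-0.1,0.03,0,0],
    [0,0,0,0,0,0,0],
  ],
)

```text
time: 3.93
tool_pos: [569.0, -66.4, 105.9]
tcp_rot: [-1.578, -0.012, 0.162]
force: [-0.1, -0.7, 0.2]
finger_gap: 0.001
```

```bash
python3 where.py;python3 snap.py 3 wrist scene;  python3 - <<'E'
import cv2
a=cv2.imread("pics/wrist3.png")[130:270,200:345];cv2.imwrite("pics/w3c.png",cv2.resize(a,None,fx=4,fy=4,interpolation=cv2.INTER_CUBIC))
a=cv2.imread("pics/scene3.png")[140:270,230:360];cv2.imwrite("pics/s3c.png",cv2.resize(a,None,fx=4,fy=4,interpolation=cv2.INTER_CUBIC))
E
```

```text
t 3.93 slicer rel wheel [34.3 -0.4 20.9] z 105.9 rot [-1.578 -0.012  0.162] F [-0.1 -0.7  0.2]
{'time': np.float64(3.933), 'tool_pos': array([569.038, -66.449, 105.859]), 'tcp_rot': array([-1.578, -0.012,  0.162]), 'force': array([-0.119, -0.709,  0.205]), 'finger_gap': np.float64(0.001)}
```

View pics/w3c.png

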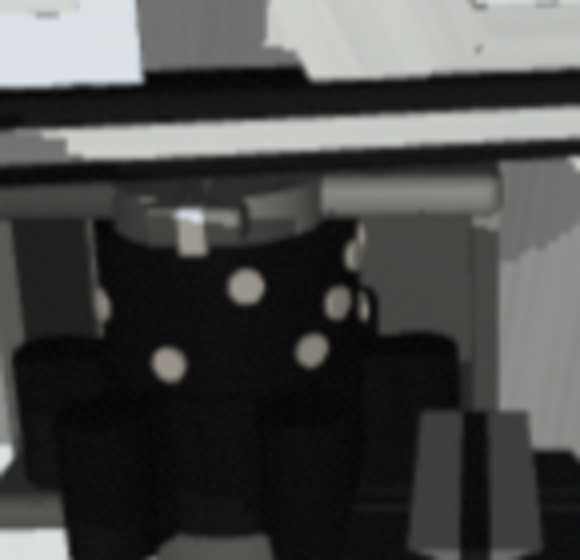

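View pics/s3c.png

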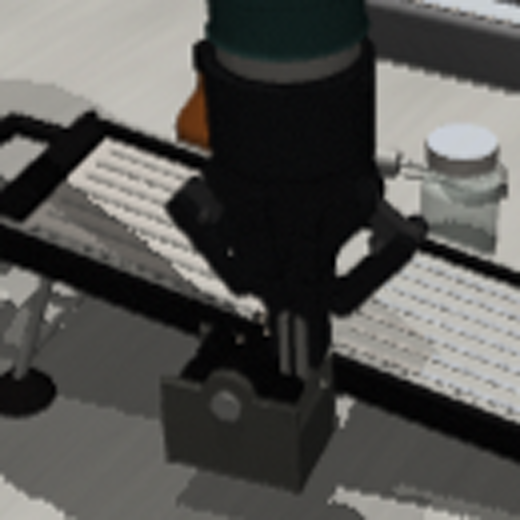

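Request:
play_rows(
  targets=[
    [0,0,0,-0.1,-0.03,0,0],
    [0,0,0,-0.1,0,0,0],
    [0,0,0,-0.1,0,0,0],
  ],
)

```text
time: 4.28
tool_pos: [559.9, -68.9, 109.2]
tcp_rot: [-1.58, -0.018, 0.162]
force: [5.4, 1.6, 1.6]
finger_gap: -0.0
```

```bash
python3 where.py
```

```text
t 4.28 slicer rel wheel [24.9 -1.3 24.2] z 109.2 rot [-1.58  -0.018  0.162] F [5.4 1.6 1.6]
```

Request:
play_rows(
  targets=[
    [0,0,0,-0.12,0.06,0.02,0],
    [0,0,0,-0.12,0.02,0,0],
    [0,0,0,-0.12,0,0,0],
  ],
)

```text
time: 4.53
tool_pos: [556.8, -69.7, 111.7]
tcp_rot: [-1.58, -0.046, 0.164]
force: [4.7, 1.1, -0.2]
finger_gap: -0.004
```

```bash
python3 where.py
```

```text
t 4.53 slicer rel wheel [21.6 -1.5 26.7] z 111.7 rot [-1.58  -0.046  0.164] F [ 4.7  1.1 -0.2]
```

Request:
play_rows(
  targets=[
    [0,0,0.02,-0.15,0.15,0.03,0],
    [0,0,0.01,-0.15,0.08,0,0],
  ],
)

```text
time: 4.7
tool_pos: [557.1, -70.1, 110.8]
tcp_rot: [-1.582, 0.02, 0.163]
force: [5.5, 7.2, 3.6]
finger_gap: 0.003
```

```bash
python3 where.py
```

```text
t 4.7 slicer rel wheel [21.8 -2.  25.8] z 110.8 rot [-1.582  0.02   0.163] F [5.5 7.2 3.6]
```

Request:
play_rows(
  targets=[
    [0,0,-0.005,0,0.05,0.05,0],
    [0,0,0,0,0,0,0],
  ],
)

```text
time: 4.87
tool_pos: [560.8, -68.5, 111.4]
tcp_rot: [-1.584, -0.003, 0.164]
force: [-0.3, -0.5, -0.5]
finger_gap: 0.004
```

```bash
cat > crop.sh <<'E'
python3 where.py;python3 snap.py $1 wrist scene;  python3 - <<P
import cv2,numpy as np
a=cv2.imread("pics/wrist$1.png")[130:270,230:375]
b=cv2.imread("pics/scene$1.png")[180:270,240:330]
cv2.imwrite("pics/c$1.png",np.hstack([cv2.resize(a,(435,420),interpolation=cv2.INTER_CUBIC),cv2.resize(b,(360,420),interpolation=cv2.INTER_CUBIC)]))
P
E
bash crop.sh 4
```

```text
t 4.87 slicer rel wheel [25.8 -0.9 26.4] z 111.4 rot [-1.584 -0.003  0.164] F [-0.3 -0.5 -0.5]
{'time': np.float64(4.867), 'tool_pos': array([560.769, -68.451, 111.424]), 'tcp_rot': array([-1.584, -0.003,  0.164]), 'force': array([-0.27 , -0.474, -0.466]), 'finger_gap': np.float64(0.004)}
```

View pics/c4.png

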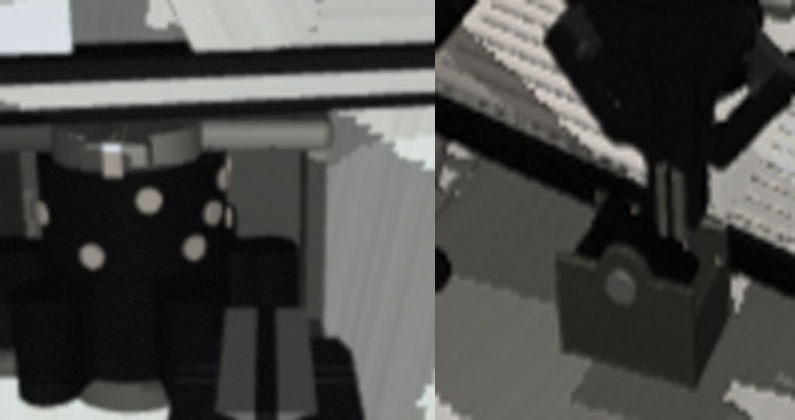

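Request:
play_rows(
  targets=[
    [0,0,0,0.05,0.15,0.02,0],
    [0,0,0,0,0.06,0,0],
    [0,0,0,0,0.02,0,0],
  ],
)

```text
time: 5.22
tool_pos: [565.3, -68.1, 104.5]
tcp_rot: [-1.585, -0.009, 0.163]
force: [0.3, -0.4, 0.5]
finger_gap: 0.0
```

```bash
python3 where.py
```

```text
t 5.22 slicer rel wheel [30.3 -1.4 19.5] z 104.5 rot [-1.585 -0.009  0.163] F [ 0.3 -0.4  0.5]
```

Request:
play_rows(
  targets=[
    [0,0,0.003,-0.15,0,0.03,0],
    [0,0,0.005,-0.25,0,0.02,0],
    [0,0,0.005,-0.25,0.03,0,0],
  ],
)

```text
time: 5.47
tool_pos: [551.6, -71.0, 108.8]
tcp_rot: [-1.589, 0.007, 0.163]
force: [2.7, 2.7, 9.5]
finger_gap: -0.002
```

```bash
python3 where.py
```

```text
t 5.47 slicer rel wheel [16.3 -1.9 23.8] z 108.8 rot [-1.589  0.007  0.163] F [2.7 2.7 9.5]
```

Request:
play_rows(
  targets=[
    [0,0,0.003,-0.2,0.02,0.02,0],
  ],
)

```text
time: 5.55
tool_pos: [545.4, -71.8, 109.7]
tcp_rot: [-1.59, 0.013, 0.163]
force: [-0.1, -1.5, 2.3]
finger_gap: 0.0
```

```bash
python3 where.py
```

```text
t 5.55 slicer rel wheel [10.1 -1.6 24.7] z 109.7 rot [-1.59   0.013  0.163] F [-0.1 -1.5  2.3]
```

Request:
play_rows(
  targets=[
    [0,0,-0.003,0,-0.4,0,0],
    [0,0,0,0.2,-0.3,0,0],
    [0,0,0,0.2,0,0,0],
  ],
)

```text
time: 5.8
tool_pos: [556.0, -68.2, 137.3]
tcp_rot: [-1.587, 0.012, 0.162]
force: [0.8, -0.6, 0.1]
finger_gap: -0.001
```

```bash
bash crop.sh 5
```

```text
t 5.8 slicer rel wheel [21.2  0.2 52.3] z 137.3 rot [-1.587  0.012  0.162] F [ 0.8 -0.6  0.1]
{'time': np.float64(5.8), 'tool_pos': array([556.02 , -68.151, 137.296]), 'tcp_rot': array([-1.587,  0.012,  0.162]), 'force': array([ 0.813, -0.57 ,  0.14 ]), 'finger_gap': np.float64(-0.001)}
```

View pics/c5.png

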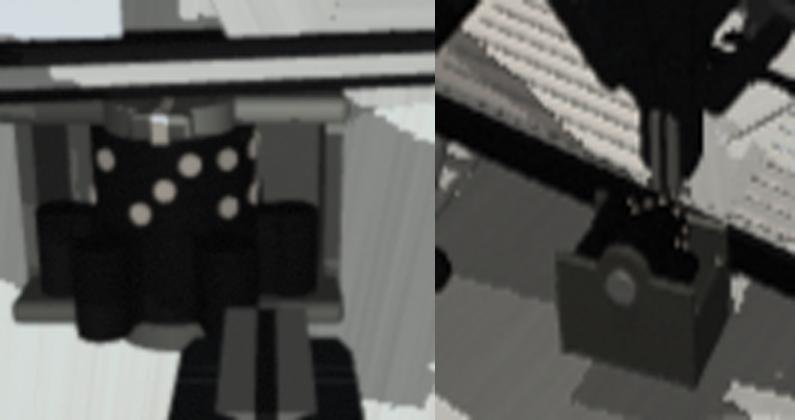

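The picture shows three dots on the drum in line with the white index (post at crop 160,125), so there are two clicks to go.

Request:
play_rows(
  targets=[
    [0.005,0,-0.003,0.25,0.2,0,0],
    [0,0,0,0,0.4,0,0],
    [0,0,0,0,0.2,0,0],
    [0,0,0,0,0,0,0],
  ],
)

```text
time: 6.23
tool_pos: [566.5, -66.1, 99.2]
tcp_rot: [-1.568, 0.003, 0.163]
force: [2.7, 0.8, 4.7]
finger_gap: -0.002
```

```bash
python3 where.py
```

```text
t 6.23 slicer rel wheel [31.9  0.4 14.2] z 99.2 rot [-1.568  0.003  0.163] F [2.7 0.8 4.7]
```

Request:
play_rows(
  targets=[
    [0,0,0,0.03,-0.18,0,0],
    [0,0,0,0,-0.02,0,0],
    [0,0,0,0,0,0,0],
  ],
)

```text
time: 6.48
tool_pos: [566.4, -65.7, 105.7]
tcp_rot: [-1.566, 0.008, 0.163]
force: [-0.5, -0.3, -0.1]
finger_gap: 0.0
```

```bash
bash crop.sh 6
```

```text
t 6.48 slicer rel wheel [31.8  0.8 20.7] z 105.7 rot [-1.566  0.008  0.163] F [-0.5 -0.3 -0.1]
{'time': np.float64(6.483), 'tool_pos': array([566.391, -65.688, 105.671]), 'tcp_rot': array([-1.566,  0.008,  0.163]), 'force': array([-0.49 , -0.259, -0.145]), 'finger_gap': np.float64(0.0)}
```

View pics/c6.png

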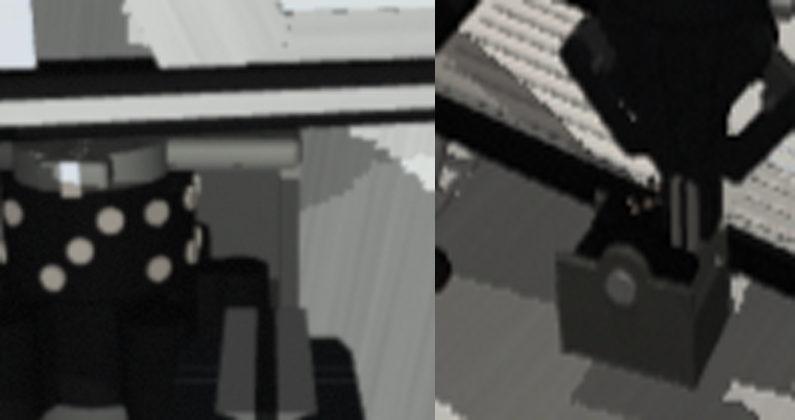

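Request:
play_rows(
  targets=[
    [0,0,0,-0.18,0.02,0,0],
    [0,0,0.003,-0.25,0,0,0],
    [0,0,0.003,-0.25,0.03,0,0],
  ],
)

```text
time: 6.83
tool_pos: [549.5, -69.4, 110.1]
tcp_rot: [-1.566, 0.003, 0.165]
force: [3.7, 2.2, 7.0]
finger_gap: -0.002
```

```bash
python3 where.py
```

```text
t 6.83 slicer rel wheel [14.5  0.1 25.1] z 110.1 rot [-1.566  0.003  0.165] F [3.7 2.2 7. ]
```

Request:
play_rows(
  targets=[
    [0,0,0.003,-0.16,0.02,0,0],
  ],
)

```text
time: 6.92
tool_pos: [543.9, -70.5, 111.0]
tcp_rot: [-1.567, 0.009, 0.165]
force: [0.4, -0.2, -0.8]
finger_gap: 0.001
```

```bash
python3 where.py
```

```text
t 6.92 slicer rel wheel [ 8.8 -0.1 26. ] z 111.0 rot [-1.567  0.009  0.165] F [ 0.4 -0.2 -0.8]
```

Request:
play_rows(
  targets=[
    [0,0,-0.003,0,-0.4,0,0],
    [0,0,0,0.2,-0.3,0,0],
    [0,0,0,0.2,0,0,0],
  ],
)

```text
time: 7.17
tool_pos: [555.0, -67.9, 140.7]
tcp_rot: [-1.566, 0.005, 0.164]
force: [0.3, -0.6, -0.3]
finger_gap: 0.002
```

```bash
bash crop.sh 7
```

```text
t 7.17 slicer rel wheel [20.1  0.6 55.7] z 140.7 rot [-1.566  0.005  0.164] F [ 0.3 -0.6 -0.3]
{'time': np.float64(7.167), 'tool_pos': array([554.96 , -67.919, 140.713]), 'tcp_rot': array([-1.566,  0.005,  0.164]), 'force': array([ 0.319, -0.572, -0.311]), 'finger_gap': np.float64(0.002)}
```

View pics/c7.png

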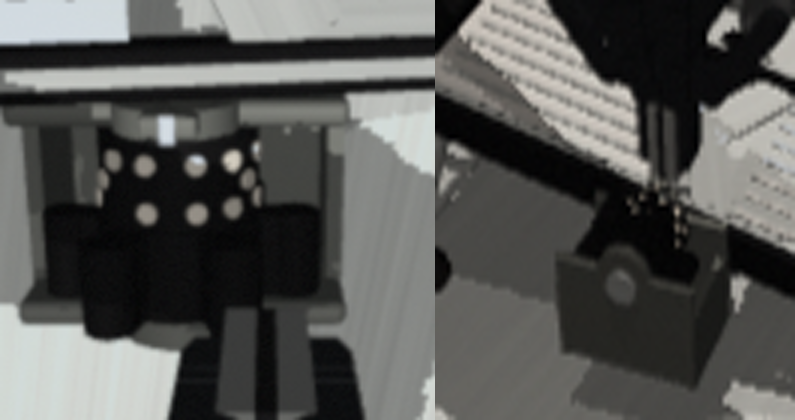

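Four dots now sit at the index line (crop 166,130), so one click remains.

Request:
play_rows(
  targets=[
    [0,0,-0.001,0.28,0.15,0,0],
    [0,0,0,0.02,0.35,0,0],
    [0,0,0,0,0.17,0,0],
    [0,0,0,0,0,0,0],
  ],
)

```text
time: 7.6
tool_pos: [568.0, -65.2, 109.0]
tcp_rot: [-1.565, 0.004, 0.165]
force: [0.1, 0.3, 0.2]
finger_gap: -0.001
```

```bash
python3 where.py
```

```text
t 7.6 slicer rel wheel [33.5  1.  24. ] z 109.0 rot [-1.565  0.004  0.165] F [0.1 0.3 0.2]
```

Request:
play_rows(
  targets=[
    [0,0,0,-0.05,0.08,-0.02,0],
    [0,0,0,0,0.0,0,0],
  ],
)

```text
time: 7.77
tool_pos: [564.9, -66.0, 103.7]
tcp_rot: [-1.564, 0.007, 0.165]
force: [0.0, -0.2, -0.2]
finger_gap: 0.003
```

```bash
python3 where.py
```

```text
t 7.77 slicer rel wheel [30.3  0.8 18.7] z 103.7 rot [-1.564  0.007  0.165] F [ 0.  -0.2 -0.2]
```

Request:
play_rows(
  targets=[
    [0,0,0,-0.15,-0.02,0,0],
    [0,0,0.003,-0.25,0,0,0],
    [0,0,0.003,-0.25,0.02,0,0],
  ],
)

```text
time: 8.02
tool_pos: [550.3, -68.9, 109.2]
tcp_rot: [-1.562, 0.002, 0.167]
force: [2.0, 2.8, 3.7]
finger_gap: -0.001
```

```bash
python3 where.py
```

```text
t 8.02 slicer rel wheel [15.4  0.4 24.2] z 109.2 rot [-1.562  0.002  0.167] F [2.  2.8 3.7]
```

Request:
play_rows(
  targets=[
    [0,0,0.003,-0.17,0.02,0,0],
  ],
)

```text
time: 8.1
tool_pos: [544.0, -70.1, 109.8]
tcp_rot: [-1.563, 0.009, 0.167]
force: [-2.1, -0.1, 4.1]
finger_gap: 0.001
```

```bash
python3 where.py
```

```text
t 8.1 slicer rel wheel [ 9.   0.2 24.8] z 109.8 rot [-1.563  0.009  0.167] F [-2.1 -0.1  4.1]
```

Request:
play_rows(
  targets=[
    [0,0,-0.003,0,-0.4,0,0],
    [0,0,0,0.2,-0.3,0,0],
    [0,0,0,0.2,0,0,0],
  ],
)

```text
time: 8.35
tool_pos: [555.5, -68.1, 139.6]
tcp_rot: [-1.562, 0.005, 0.166]
force: [0.3, 0.2, 0.5]
finger_gap: -0.001
```

```bash
bash crop.sh 8
```

```text
t 8.35 slicer rel wheel [20.7  0.3 54.6] z 139.6 rot [-1.562  0.005  0.166] F [0.3 0.2 0.5]
{'time': np.float64(8.35), 'tool_pos': array([555.536, -68.07 , 139.554]), 'tcp_rot': array([-1.562,  0.005,  0.166]), 'force': array([0.286, 0.15 , 0.47 ]), 'finger_gap': np.float64(-0.001)}
```

View pics/c8.png

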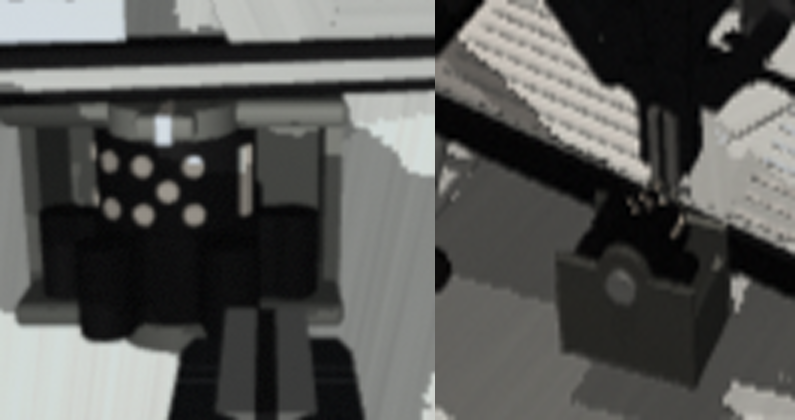

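Five dots form a quincunx at the index line, and the release bar is one click away on the +x side. I'll retreat upward and do a last check.

Request:
play_rows(
  targets=[
    [0,0,0,0,-0.7,0,0],
    [0,0,0,0,-0.7,0,0],
    [0,0,0,0,-0.5,0,0],
    [0,0,0,0,0,0,0],
    [0,0,0,0,0,0,0],
    [0,0,0,0,0,0,0],
  ],
)

```text
time: 8.95
tool_pos: [551.8, -67.9, 210.8]
tcp_rot: [-1.558, 0.018, 0.167]
force: [0.7, 0.6, -0.5]
finger_gap: 0.001
```

```bash
python3 snap.py 9 wrist top; python3 - <<'E'
import cv2,numpy as np
a=cv2.imread("pics/wrist9.png")[140:230,240:370];b=cv2.imread("pics/top9.png")[40:340,180:500]
cv2.imwrite("pics/c9.png",np.hstack([cv2.resize(a,(433,300),interpolation=cv2.INTER_CUBIC),b]))
E
```

```text
{'time': np.float64(8.95), 'tool_pos': array([551.842, -67.893, 210.823]), 'tcp_rot': array([-1.558,  0.018,  0.167]), 'force': array([ 0.664,  0.586, -0.532]), 'finger_gap': np.float64(0.001)}
```

View pics/c9.png

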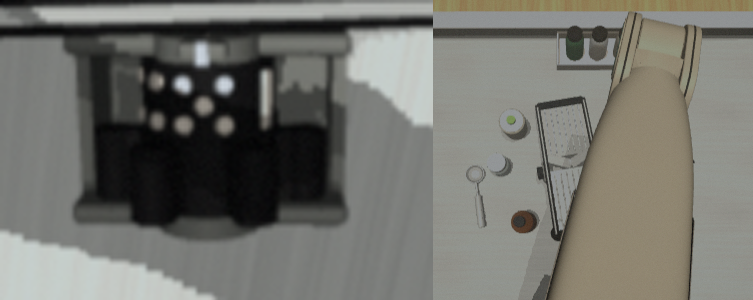

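The five dots are centred under the index line (203,105 against the line at 203,50). The arm is 94 mm above the wheel's top and touching nothing.

```bash
python3 -c "
from station import ctrl
print(ctrl.close_job())"
```

```text
the job is handed in; nothing more can be done
None
```

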